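# Run the loose wing nut of the bench grater home

### The arm

A 6-joint arm with a two-finger parallel gripper is mounted at the origin on a cart in front of the work surface, level with it; the furniture and walls round the work are solid. World frame = base frame: x ahead of the robot, y to its left, z up, the work surface at z = 0. Lengths are in m, angles in degrees, forces in N, time in s.
With the tool pointing down it reaches from about 0.325 to 0.9 m from the base axis. Payload 6.1 kg.
Tool frame: the origin (TCP) lies at the very end of the fingers, on their centre line; the grasp point (between the pads) lies 19 mm behind it; z points along the fingers, y is the line along which they close (so a half turn about z gives the same grasp; the last joint's range is limited). The gripper opens to 85 mm and grips with 20 to 120 N. Pads are 22 mm wide; open, the fingers measure 114 mm over their backs; the gripper's body (76 mm by 85 mm) begins 54 mm behind the grasp point. The pads swing forward as they close: fully open they stand 13 mm farther back than shut.
Start: joints at [-74.089, 12.628, 87.462, -0, 79.91, -7.225], TCP at [0.246, -0.575, 0.231] pointing down, gripper open.
Joint ranges: [-170.65, 170.65], [-52.31, 119.04], [5.05, 147.46], [-71.25, 251.25], [11.57, 151.72], [-153.62, 153.62]. Speed limits (degrees/s): [147.25, 147.25, 172.46, 180, 180, 180].

### API

Orientations are given as a 3x3 rotation matrix whose columns are the frame's x, y, z axes.
In Python, from cell import manip gives the robot as it stands.
- The arm moves only by the tool move_arm, never from a script. Its arguments are lists of equal length, an entry for each row: "dr": the turn, a rotation vector about the tool's x, y, z in rad, a list of three; "offset": the shift along the tool's x, y, z in m, a list of three; "claw": the closure, from -1 (fully open) to 1 (shut). In form: {"dr": [[wx, wy, wz], ...], "offset": [[x, y, z], ...], "claw": [claw, ...]}. A call has 1 to 8 rows; each row is the pose to reach, as a shift and turn from the pose commanded when the call began, along the tool's axes at that moment; what a row does not reach only later rows make up. A row lasts 1/12 s, in which the tool goes at most 41.7 mm and 7.16 degrees, less where a joint would pass 70% of its speed; a pose out of reach is approached as far as the arm can. A call with a gripper value outside its range is refused whole. The fingers move at their own pace and stop on an object; "force" is the grip in N (left out, the last holds). Time passes only in rows, so rows that repeat a pose let the fingers close. It gives the time, the measured TCP pose, the force, the opening and the grip force at its end, in the units of the state.
- manip.state(): the state, without advancing time (a new reading comes with each control period).
- manip.capture(name): name is "scene" or "top" or "wrist"; returns a dict with "color" (400x640x3 uint8, red, green, blue), "K" (3x3 intrinsics, pixels), "k1" (the pictures are not rectified: a ray, as slopes to the right and down, at radius r is drawn at 1 + k1 r^2 times it, then the intrinsics apply), "T" (4x4, takes a point from camera to world coordinates). Camera axes: x right, y down, z forward; pixel columns grow to the right and rows downward; lengths in m; the calibration is good to about 2 mm. A picture is of the moment at which its call begins. There is no depth.
- manip.job_done(): hands the job in; it is judged then, once.
The state is a dict: "t": time; "q": joint angles; "joint_vel": joint speeds; "effort": joint torques, N m; "eef_pos": TCP position; "ee_rot": TCP orientation; "wrist_force": force on the tool from outside, world axes, zero at the start; "ft_torque": the same for the moment, N m; "width": finger opening in m; "grasp_force": force on a finger pad.
Only numpy, scipy, OpenCV 4.12 (cv2) and the standard library are available. Lean on these libraries where they do the work, as an engineer would, in place of code of your own. Each camera call takes 0.05 s, during which the arm holds its last target. There are 200 camera calls.

### The job

One of the two wing nuts that clamp the grating plate of the bench grater stands loose, high on its stud. Push it round clockwise by its wings, stroke after stroke with the fingertips, until it is fully home on its washer and stops; do not pinch it. Leave the tight wing nut and the mugs, glasses, spice jar and candle as they are, and finish clear of everything.

Things in the scene. Friction and masses are not known exactly. Their poses are not given: they have to be found in the camera images.
- grater: bench grater, fixed to the worktop: wooden base 220 (its x) x 230 (its y) mm, 28 mm high, with a steel grating plate. Origin: centre of the underside, on the worktop; its +x points away from the robot, yawed by up to 0.3 rad. Near its front edge a clamp bar carries two studs with wing nuts, at x = -75, y = +65 and -65 mm; which of the two is loose varies.
- grater_bar (a point): centre of the top of the aluminium clamp bar, 41 mm above the worktop, at the grater's x = -75 mm, axes as the grater's; the bar is 36 mm in x, 220 mm in y.
- grater_stop (a point): top middle of the near face of the upright wooden food stop, 88 mm above the worktop; the stop is 220 mm long in the grater's y and 10 mm thick. Its near face is 37 mm beyond the stud axes: the wings turn past it, but a finger cannot pass there. Near, left and right of each nut is free.
- post_loose: stud and washer of the loose wing nut, fixed; origin on the stud axis at the top of the clamp bar (41 mm above the worktop), z up. Washer diameter 28, 2 mm thick; stud diameter 10, 30 mm high above the bar.
- post_tight: stud and washer of the other, already tight wing nut; same shape and origin.
- nut_loose (a joint): turn of the loose wing nut still to go, in rad: 0 = fully home on its washer (hard stop); starts between 6 and 9. Clockwise seen from above lowers the value; the nut sinks 1.1 mm per rad and does not spin on by itself (friction 0.04 N m, about 2 N at the wing). Pressing down does not turn it.
- nut_tight (a joint): the same for the tight nut: it is at 0 and is to stay there (0.15 N m turns it).
- nut_loose_mid (a point): point on the axis of the loose nut at half its wing height (18.5 mm above the nut's underside, so 20.5 mm above the clamp bar when home, and 6.6 to 9.9 mm higher at the start). It turns with the nut: its x axis runs along the two wings, z up.
- nut_tight_mid (a point): the same point of the tight nut, which looks alike but sits low on its washer with more stud showing above it.
- nut_loose_drive: the two wing faces of the loose black nut that are pushed to turn it clockwise; origin on its axis at its underside. Hub diameter 18 (flange at the foot 24), 17 mm high; two flat upright wings 180 degrees apart, 60 mm over their tips, each 10 mm thick, from 5 to 32 mm above the underside.
- nut_loose_back: the two rear wing faces of the loose nut; loaded together with the driving faces only when the nut is pinched. Same origin.
- mug_left: white espresso mug 60x83x49 mm standing left of the grater, loose, not to be disturbed. Origin: at its underside, z up.
- mug_right: white espresso mug 60x83x49 mm standing to the right of the grater, loose, not to be disturbed. Origin: at its underside, z up.
- glass_near: clear tumbler, diameter 48, height 61 mm, right of the grater, nearer the robot, loose, not to be disturbed. Origin: at its underside, z up.
- glass_far: clear tumbler, diameter 48, height 61 mm, right of the grater, farther away, loose, not to be disturbed. Origin: at its underside, z up.
- spice_left: spice jar with a red cap, diameter 45, height 106 mm, left of the grater, loose, not to be disturbed. Origin: at its underside, z up.
- candle_right: tea candle, diameter 38, height 15 mm, right of the grater, loose, not to be disturbed. Origin: at its underside, z up.

How it is judged (in metres and radians):
At the end, for the whole second after the job is handed in: the loose nut is turned home to within 0.15 rad of its stop and rests there; the other nut is still tight (within 0.3 rad of its stop) (value of joint nut_loose below 0.15 rad and velocity of joint nut_loose between -0.05 and 0.05 rad/s and value of joint nut_tight below 0.3 rad); the robot touches nothing.
It fails at once if the nut is pinched between the fingers (both faces of its wings loaded at once) instead of being pushed round (contact force between the fingers and nut_loose_drive above 1 N and contact force between the fingers and nut_loose_back above 1 N).
It fails at once if the tight wing nut is loosened (by more than 0.3 rad) (value of joint nut_tight above 0.3 rad).
It fails at once if a mug, glass, the spice jar or the candle is shifted or lifted (over 25 mm) or tipped (distance of any of mug_left, mug_right, glass_near, glass_far, spice_left, candle_right from where it was at the start of the episode above 0.025 m or angle between any of mug_left, mug_right, glass_near, glass_far, spice_left, candle_right's own z axis and vertical above 0.4 rad).
It also fails if it takes over 69 s, if anything falls off the work surface, if the arm or the gripper's body presses on something with over 40 N, if the wrist force passes 120 N, or if a joint passes its speed limit or range.

## Working session

There is one attempt and no reset: what is moved stays moved. The work goes in short steps, Python scripts to look and compute and a tool call to move; the robot and the scene stay as the last step left them, time stands still between calls to the robot, and variables do not carry over. Pictures are saved under pics/ and viewed, at most 10 in all, crops included, and the job is handed in when it is done.

Besides the shell and the picture viewer there is one more tool, called after ">>>" as name(argument=value, ...) on one line, values as JSON. move_arm: Moves the arm, as the interface text tells. Its arguments: {"type":"object","properties":{"dr":{"type":"array","items":{"type":"array","items":{"type":"number"}}},"offset":{"type":"array","items":{"type":"array","items":{"type":"number"}}},"claw":{"type":"array","items":{"type":"number"}},"force":{"type":"number"}},"required":["dr","offset","claw"]}

```bash
mkdir -p pics; ls
python3 - <<'E'
from cell import manip
import cv2,numpy as np
s=manip.state(); print(s['t'],s['eef_pos'],s['ee_rot'],s['width'])
for n in('scene','top'):
    c=manip.capture(n); cv2.imwrite(f'pics/{n}0.png',c['color'][:,:,::-1]); print(n,c['K'].tolist(),c['k1'],np.round(c['T'],4).tolist())
    np.savez(f'{n}0.npz',**c)
E
```

```text
pics
0.0 [ 0.24537263 -0.57415635  0.23019192] [[ 9.19597784e-01  3.92860785e-01 -5.65001637e-04]
 [ 3.92861128e-01 -9.19595867e-01  1.89103897e-03]
 [ 2.23341886e-04 -1.96096243e-03 -9.99998052e-01]] 0.0852662414739535
scene [[481.8148670704352, 0.0, 315.66523771272216], [0.0, 481.8148670704352, 199.3373389835169], [0.0, 0.0, 1.0]] -0.04561702672838101 [[-0.7375, -0.5343, 0.413, 0.0798], [-0.6752, 0.5709, -0.467, 0.5932], [0.0137, -0.6233, -0.7819, 1.0521], [0.0, 0.0, 0.0, 1.0]]
top [[446.93227512321994, 0.0, 316.93051663200134], [0.0, 446.93227512321994, 209.61156448719672], [0.0, 0.0, 1.0]] 0.03725017677008923 [[0.0082, -0.996, 0.0891, 0.5164], [-0.9997, -0.006, 0.0243, -0.0261], [-0.0237, -0.0892, -0.9957, 1.0377], [0.0, 0.0, 0.0, 1.0]]
```

View pics/top0.png

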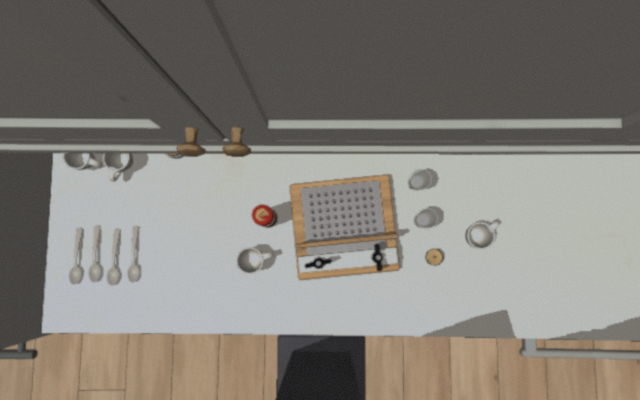

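View pics/scene0.png

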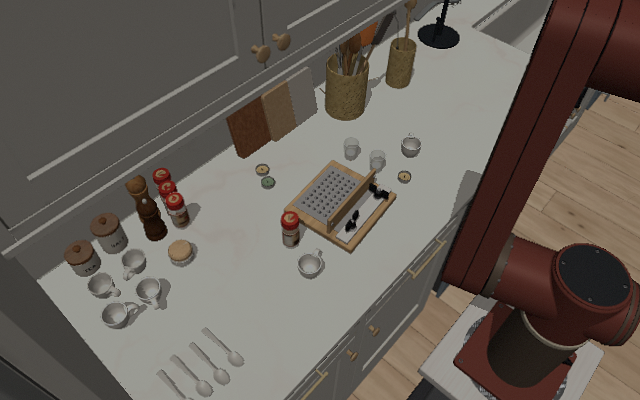

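The top view shows the grater around (345,225) with nuts at about (318,263) and (378,257). In the scene view they are at about (351,221) and (380,192). I'll crop both views to see which nut is loose.

```bash
cat > h.py <<'E'
import numpy as np,cv2
def ray(c,uv):
    K=np.array(c['K']);d=(np.array(uv,float)-K[:2,2])/K[0,0]; s=d.copy()
    for _ in range(20): s=d/(1+float(c['k1'])*(s@s))
    T=np.array(c['T']); return T[:3,3],T[:3,:3]@np.r_[s,1]
def plane(c,uv,z):
    o,d=ray(c,uv); return o+d*(z-o[2])/d[2]
def proj(c,p):
    T=np.array(c['T']);q=T[:3,:3].T@(np.array(p)-T[:3,3]);s=q[:2]/q[2];K=np.array(c['K'])
    return s*(1+float(c['k1'])*(s@s))*K[0,0]+K[:2,2]
def tri(c1,u1,c2,u2):
    (a,d),(b,e)=ray(c1,u1),ray(c2,u2)
    k=np.linalg.lstsq(np.c_[d,-e],b-a,rcond=None)[0]; p,q=a+d*k[0],b+e*k[1]
    return (p+q)/2,np.linalg.norm(p-q)
E
python3 - <<'E'
import cv2,numpy as np
a=cv2.imread('pics/top0.png')[235:285,290:406]; b=cv2.imread('pics/scene0.png')[165:250,310:405]
a=cv2.resize(a,None,fx=6.5,fy=6.5,interpolation=2)
b=cv2.resize(b,None,fx=3,fy=3,interpolation=2)
o=np.zeros((a.shape[0]+b.shape[0],a.shape[1],3),np.uint8);o[:a.shape[0]]=a;o[a.shape[0]:,:b.shape[1]]=b
cv2.imwrite('pics/crop0.png',o);print(o.shape)
E
```

```text
(580, 754, 3)
```

View pics/crop0.png

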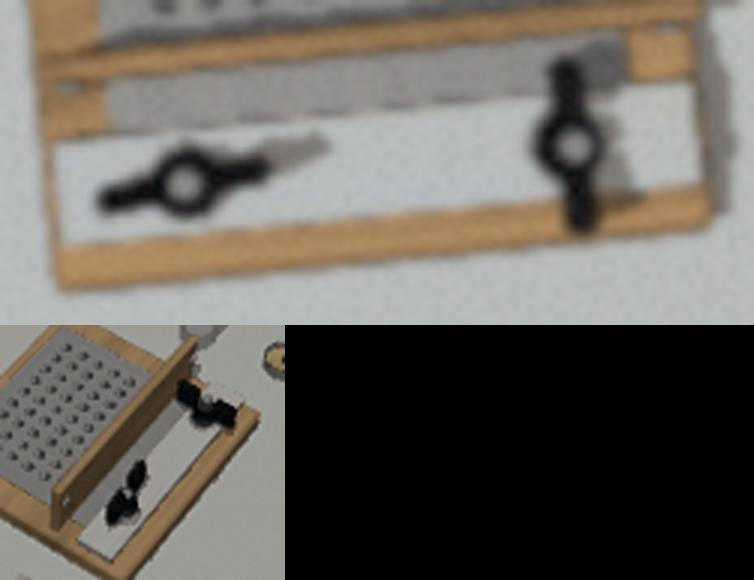

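The crop shows the left hub at px (318.6,263.3), with wings close to along the bar. The right hub is at (378.3,257.5), with wings across the bar. Next I'll measure the bar and the stud positions.

Run:
```python
from h import *
t=np.load('top0.npz');s=np.load('scene0.npz')
f=lambda u,v:(290+(u+.5)/6.5-.5,235+(v+.5)/6.5-.5)
g=lambda u,v:(310+(u+.5)/3-.5,165+(v+.5-325)/3-.5)
C=np.array([plane(t,f(*p),.041) for p in[(53,140),(690,83),(705,190),(65,245)]]);print(C.round(4))
m=C.mean(0); yd=(C[0]+C[3]-C[1]-C[2])[:2]; print('bar',m,'len',np.linalg.norm(yd)/2)
yd/=np.linalg.norm(yd); yaw=np.arctan2(-yd[0],yd[1]);print('yaw',yaw)
for k in(65,-65): print('post',m[:2]+yd*k/1e3)
for nm,h,a,b in(('L',(186,184),(100,204),(268,167)),('R',(574,146),(564,52),(584,232))):
    for z in(.0755,.0835):
        A,B,H=[plane(t,f(*p),z) for p in(a,b,h)]; d=(A-B)[:2];print(nm,z,'hub',H[:2].round(4),'mid',((A+B)/2)[:2].round(4),np.linalg.norm(d),np.degrees(np.arctan2(d[1],d[0])))
# scene-predicted pixel crop coords for the wing top midpoints at both heights
for k in(65,-65):
  for z in(.041,.0735,.0835):
    p=proj(s,np.r_[m[:2]+yd*k/1e3,z]);print(k,z,((p-[310,165]+.5)*3-.5+[0,325]).round(1), p.round(1))
```

```text
[[ 0.5017  0.04    0.041 ]
 [ 0.5229 -0.1767  0.041 ]
 [ 0.4868 -0.1814  0.041 ]
 [ 0.4662  0.0355  0.041 ]]
bar [ 0.49441448 -0.07063027  0.041     ] len 0.21781538643819273
yaw 0.09623334331477836
post [ 0.48816896 -0.00593102]
post [ 0.50065999 -0.13532952]
L 0.0755 hub [ 0.4882 -0.0062] mid [ 0.4877 -0.0056] 0.05658185180564778 102.83120177851343
L 0.0835 hub [ 0.4884 -0.0064] mid [ 0.4879 -0.0057] 0.05611140126801286 102.83120177851345
R 0.0755 hub [ 0.5018 -0.1334] mid [ 0.5032 -0.1334] 0.05897166286306323 6.0726739058003485
R 0.0835 hub [ 0.5019 -0.1326] mid [ 0.5033 -0.1325] 0.05848134221052532 6.07267390580035
65 0.041 [122.3 510.6] [350.4 226.5]
65 0.0735 [125.  488.2] [351.3 219.1]
65 0.0835 [125.9 481.1] [351.6 216.7]
-65 0.041 [203.6 417.3] [377.5 195.4]
-65 0.0735 [207.7 394.2] [378.9 187.7]
-65 0.0835 [209.1 386.9] [379.4 185.3]
```

>>> move_arm(dr=[[0, 0, 0.1], [0, 0, 0.2], [0, 0, 0.307], [0, 0, 0.307], [0, 0, 0.307], [0, 0, 0.307], [0, 0, 0.307], [0, 0, 0.307]], offset=[[0.02, -0.017, 0], [0.05, -0.043, 0], [0.08, -0.068, 0], [0.11, -0.094, 0], [0.14, -0.12, 0], [0.17, -0.145, 0], [0.2, -0.171, 0], [0.23, -0.197, 0]], claw=[1, 1, 1, 1, 1, 1, 1, 1], force=20)

```text
t: 0.77
eef_pos: [0.3799, -0.3012, 0.2309]
ee_rot: [[0.995, 0.096, -0.0], [0.096, -0.995, 0.0], [-0.0, -0.0, -1.0]]
wrist_force: [1.1, -0.2, 1.1]
width: -0.0004
grasp_force: 0.0
```

>>> move_arm(dr=[[0, 0, 0], [0, 0, 0], [0, 0, 0], [0, 0, 0], [0, 0, 0], [0, 0, 0], [0, 0, 0], [0, 0, 0]], offset=[[0.017, -0.028, 0], [0.035, -0.057, 0], [0.053, -0.085, 0], [0.071, -0.113, 0], [0.09, -0.143, 0], [0.107, -0.17, 0], [0.107, -0.17, 0], [0.107, -0.17, 0]], claw=[1, 1, 1, 1, 1, 1, 1, 1])

```text
t: 1.43
eef_pos: [0.4699, -0.1222, 0.2309]
ee_rot: [[0.995, 0.1, -0.001], [0.1, -0.995, 0.0], [-0.001, -0.0, -1.0]]
wrist_force: [-0.2, 0.3, 0.2]
width: -0.0003
grasp_force: 0.0
```

Run:
```python
from cell import manip
import cv2,numpy as np
s=manip.state(); print(s['t'],s['eef_pos'],s['ee_rot'].round(3) if hasattr(s['ee_rot'],'round') else s['ee_rot'],s['q'])
c=manip.capture('wrist'); cv2.imwrite('pics/w0.png',c['color'][:,:,::-1]); print(c['T']);np.savez('w0.npz',**c)
from h import proj
for p in[(.4882,-.006),(.5007,-.1353)]:
  for z in(.041,.0735,.0825):print(p,z,proj(c,[*p,z]))
```

```text
1.4333 [ 0.46987728 -0.12215154  0.23089193] [[ 0.995  0.1   -0.001]
 [ 0.1   -0.995  0.   ]
 [-0.001 -0.    -1.   ]] [-2.38832285e+01 -6.77100224e+00  1.07672651e+02 -8.89948286e-03
  7.91461687e+01  6.03605339e+01]
[[ 1.00839323e-01 -9.57290133e-01 -2.70974227e-01  5.37981106e-01]
 [-9.94902690e-01 -9.70988545e-02 -2.72112178e-02 -1.15082994e-01]
 [-2.62256696e-04  2.72336948e-01 -9.62201911e-01  3.73608808e-01]
 [ 0.00000000e+00  0.00000000e+00  0.00000000e+00  1.00000000e+00]]
(0.4882, -0.006) 0.041 [212.20631968 148.08607609]
(0.4882, -0.006) 0.0735 [201.08986753 152.01165649]
(0.4882, -0.006) 0.0825 [197.58900483 153.24807766]
(0.5007, -0.1353) 0.041 [333.99885791 148.64109798]
(0.5007, -0.1353) 0.0735 [335.60012258 152.6226061 ]
(0.5007, -0.1353) 0.0825 [336.10445054 153.87662633]
```

View pics/w0.png

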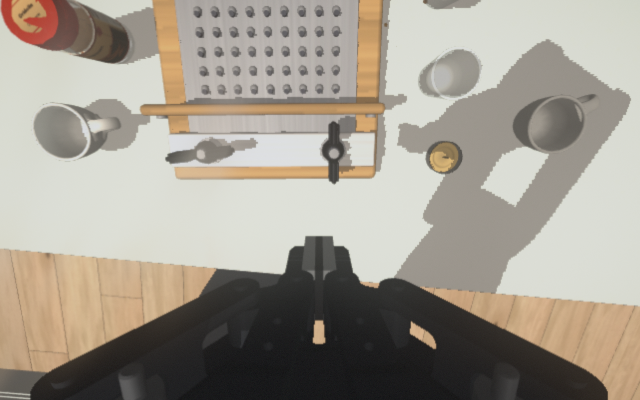

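The wrist view shows the right nut at (334,152), wings across the bar, and the left nut at (206,152). I'll enlarge both to compare stud exposure and heights.

Run:
```python
import cv2,numpy as np
w=cv2.imread('pics/w0.png');s=cv2.imread('pics/scene0.png')
z=lambda i,x,y,a,b,f:cv2.resize(i[y:y+b,x:x+a],None,fx=f,fy=f,interpolation=2)
a=z(w,155,115,100,75,4);b=z(w,295,115,100,75,4);c=z(s,330,195,50,37,8);d=z(s,358,170,50,37,8)
cv2.imwrite('pics/crop1.png',np.vstack([np.hstack([a,b]),np.hstack([c,d])]))
```

```text
(no output)
```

View pics/crop1.png

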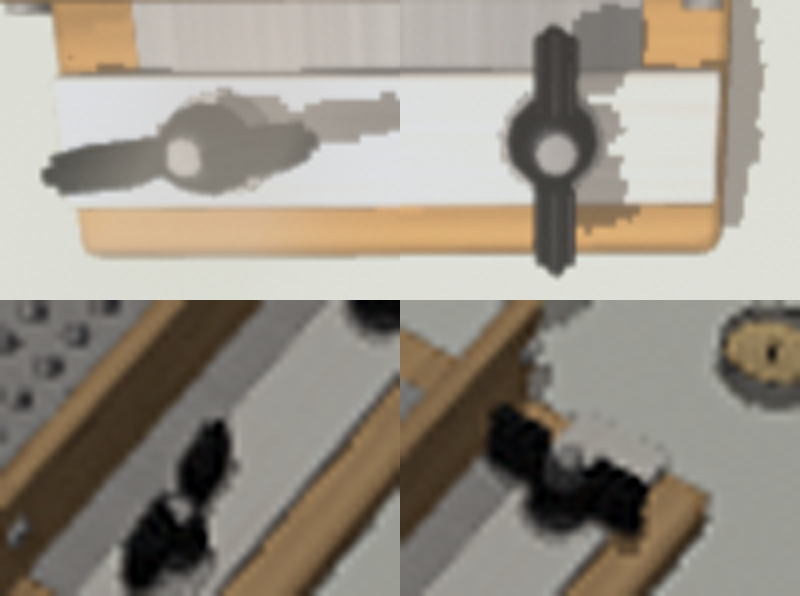

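Run:
```python
from h import *
t,s,w=[np.load(f'{n}0.npz') for n in('top','scene','w')]
T=lambda u,v:(290+(u+.5)/6.5-.5,235+(v+.5)/6.5-.5)
W=lambda x0,u,v:(x0+(u+.5)/4-.5,115+(v+.5)/4-.5)
S=lambda x0,y0,u,v:(x0+(u+.5)/8-.5,y0+(v+.5)/8-.5)
print(w['K'][0,0])
L1=dict(t=T(268,167),w=W(155,318,140),s=S(330,195,222,420))
L2=dict(t=T(100,204),w=W(155,43,178))
R1=dict(t=T(564,54),w=W(295,155,25),s=S(358,170,95,105))
R2=dict(t=T(584,230),w=W(295,155,273),s=S(358,170,242,232))
c=dict(t=t,w=w,s=s)
for n,d in(('L1',L1),('L2',L2),('R1',R1),('R2',R2)):
  for a,b in('tw','ts','ws'):
    if a in d and b in d:print(n,a+b,tri(c[a],d[a],c[b],d[b]))
# stud tops
print('Lstud',plane(w,W(155,183,158),.071),plane(t,T(186,184),.071))
print('Rstud',plane(w,W(295,155,153),.071),plane(t,T(574,146),.071))
for z in(.075,.083):print(z,'R len',np.linalg.norm(plane(w,R1['w'],z)-plane(w,R2['w'],z)),(plane(w,R1['w'],z)+plane(w,R2['w'],z))/2,'Ltips',plane(w,L1['w'],z),plane(w,L2['w'],z))
```

```text
310.0552783126678
L1 tw (array([ 0.49264761, -0.03371908,  0.05978626]), np.float64(0.002114034767163501))
L1 ts (array([ 0.48532103, -0.03766119, -0.0875703 ]), np.float64(0.011725210349263337))
L1 ws (array([ 0.4705734 , -0.0117798 , -0.04169719]), np.float64(0.014433006266088878))
L2 tw (array([0.48144306, 0.02113765, 0.08943122]), np.float64(0.0010075167502838775))
R1 tw (array([ 0.53107628, -0.12836905,  0.0961994 ]), np.float64(0.0010173700708879135))
R1 ts (array([ 0.53094327, -0.13117641,  0.07348935]), np.float64(0.002226677797755472))
R1 ws (array([ 0.52962492, -0.1300261 ,  0.07546505]), np.float64(0.0011977935547636198))
R2 tw (array([ 0.47516957, -0.1348667 ,  0.09294362]), np.float64(0.000634875749124973))
R2 ts (array([ 0.47221873, -0.14056336,  0.04697139]), np.float64(0.002496314096189396))
R2 ws (array([ 0.46748727, -0.13701418,  0.05444098]), np.float64(0.0026951924326010708))
Lstud [ 0.4856481  -0.00439356  0.071     ] [ 0.48804927 -0.00613386  0.071     ]
Rstud [ 0.49992703 -0.13334053  0.071     ] [ 0.50168904 -0.1339457   0.071     ]
0.075 R len 0.05942156370463023 [ 0.50058468 -0.13308191  0.075     ] Ltips [ 0.49393111 -0.03808354  0.075     ] [0.47807594 0.02787005 0.075     ]
0.083 R len 0.057829606276588265 [ 0.50158656 -0.13259971  0.083     ] Ltips [ 0.49511124 -0.04014643  0.083     ] [0.47968086 0.02404021 0.083     ]
```

>>> move_arm(dr=[[0, 0, 0], [0, 0, 0], [0, 0, 0], [0, 0, 0], [0, 0, 0], [0, 0, 0]], offset=[[0.0, -0.028, 0], [0, -0.057, 0], [0, -0.085, 0], [0, -0.113, 0], [0, -0.113, 0], [0, -0.113, 0]], claw=[1, 1, 1, 1, 1, 1])

```text
t: 1.98
eef_pos: [0.4584, -0.0116, 0.2312]
ee_rot: [[0.995, 0.097, -0.0], [0.097, -0.995, -0.001], [-0.0, 0.001, -1.0]]
wrist_force: [-0.4, 0.5, -0.3]
width: 0.0
grasp_force: 0.0
```

Run:
```python
from cell import manip
import cv2,numpy as np
from h import *
s=manip.state(); print(s['t'],s['eef_pos'])
c=manip.capture('wrist'); np.savez('w1.npz',**c)
im=c['color'][:,:,::-1]
for p in[(.4872,-.005),(.5007,-.1345)]:print(proj(c,[*p,.071]))
u,v=proj(c,[.4872,-.005,.071]).astype(int);u2=int(proj(c,[.5007,-.1345,.071])[0])
z=lambda x,y:cv2.resize(im[y:y+75,x:x+100],None,fx=4,fy=4,interpolation=2)
print(u-50,u2-50,v-37)
cv2.imwrite('pics/crop2.png',np.hstack([z(u-50,v-37),z(u2-50,v-37)]))
```

```text
1.9833 [ 0.45843443 -0.01155074  0.23119362]
[314.95685071 152.45377724]
[448.52157308 151.6872384 ]
264 398 115
```

View pics/crop2.png

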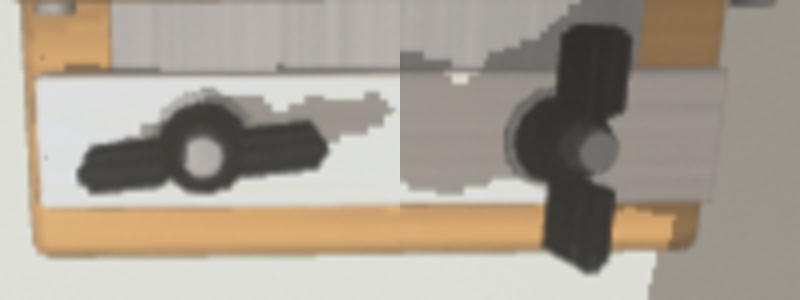

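The wrist parallax points to the left nut being the loose one: its wing tops are at about 83 mm. The right nut shows more stud and its wing tops are at about 74 mm. I'll lower the closed fingers to the near-left of the left nut.

>>> move_arm(dr=[[0, 0, 0], [0, 0, 0], [0, 0, 0], [0, 0, 0], [0, 0, 0], [0, 0, 0], [0, 0, 0], [0, 0, 0]], offset=[[0.001, -0.01, 0.02], [0.0015, -0.019, 0.045], [0.0015, -0.019, 0.075], [0.0015, -0.019, 0.105], [0.0015, -0.019, 0.13], [0.0015, -0.019, 0.15], [0.0015, -0.019, 0.168], [0.0015, -0.019, 0.168]], claw=[1, 1, 1, 1, 1, 1, 1, 1])

```text
t: 2.7
eef_pos: [0.4553, 0.0065, 0.0595]
ee_rot: [[0.996, 0.094, -0.007], [0.094, -0.996, 0.001], [-0.007, -0.001, -1.0]]
wrist_force: [-0.7, -0.3, -0.3]
width: 0.0
grasp_force: 0.0
```

>>> move_arm(dr=[[0, 0, 0], [0, 0, 0], [0, 0, 0], [0, 0, 0], [0, 0, 0], [0, 0, 0], [0, 0, 0], [0, 0, 0]], offset=[[0.0, 0.0, 0.0], [0.0075, -0.0045, 0], [0.0135, -0.009, 0], [0.0205, -0.012, 0], [0.028, -0.013, 0], [0.0355, -0.012, 0], [0.0415, -0.0095, 0], [0.0415, -0.0095, 0]], claw=[1, 1, 1, 1, 1, 1, 1, 1])

```text
t: 3.37
eef_pos: [0.5009, 0.0213, 0.0639]
ee_rot: [[0.995, 0.097, 0.002], [0.097, -0.995, 0.0], [0.002, 0.0, -1.0]]
wrist_force: [0.2, 0.5, -0.6]
width: -0.0
grasp_force: 0.4
```

```bash
cat > look.py <<'E'
from cell import manip
import numpy as np
s=manip.state();d=np.array(s['eef_pos'])[:2]-[.4874,-.0054];c,n=np.cos(.096),np.sin(.096)
print(s['t'],'grater mm',1e3*(d[0]*c+d[1]*n),1e3*(d[1]*c-d[0]*n),'z',s['eef_pos'][2],s['wrist_force'])
E
cat > pic.py <<'E'
from cell import manip
import cv2,sys,numpy as np
from h import *
a,b=manip.capture('top')['color'],manip.capture('scene')['color']
z=lambda i,x,y,w,h,f:cv2.resize(i[y:y+h,x:x+w,::-1],None,fx=f,fy=f,interpolation=2)
cv2.imwrite(f'pics/{sys.argv[1]}.png',np.hstack([z(a,290,230,66,50,6),z(b,325,190,66,50,6)]))
E
python3 look.py; python3 pic.py p1
```

```text
3.3667 grater mm 16.031891866807314 25.296310575911146 z 0.0638540025531491 [ 0.23003918  0.4878223  -0.58524432]
```

View pics/p1.png

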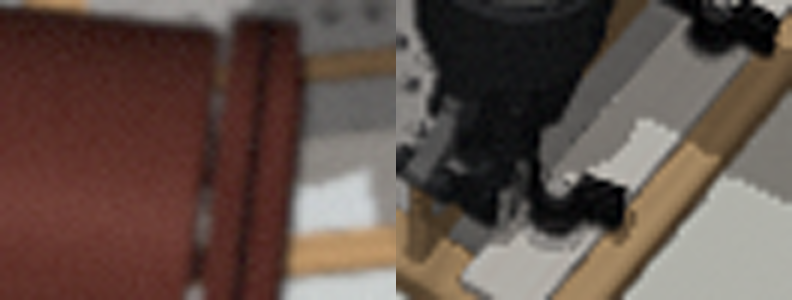

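The nut turned: one wing now points toward the near side. I'll hop over to the right side for the next stroke.

>>> move_arm(dr=[[0, 0, 0], [0, 0, 0], [0, 0, 0], [0, 0, 0], [0, 0, 0], [0, 0, 0], [0, 0, 0], [0, 0, 0]], offset=[[-0.003, -0.001, 0.0], [-0.003, -0.001, -0.03], [-0.003, -0.001, -0.047], [-0.007, 0.025, -0.047], [-0.0115, 0.0565, -0.047], [-0.0115, 0.0565, -0.047], [-0.0115, 0.0565, -0.02], [-0.0115, 0.0565, 0]], claw=[1, 1, 1, 1, 1, 1, 1, 1])

```text
t: 4.13
eef_pos: [0.4936, -0.0368, 0.0636]
ee_rot: [[0.995, 0.095, 0.003], [0.095, -0.995, -0.001], [0.003, 0.001, -1.0]]
wrist_force: [0.1, -0.0, -0.5]
width: 0.0
grasp_force: 0.0
```

```bash
python3 look.py
```

```text
4.1333 grater mm 3.154271373105372 -31.810905017058882 z 0.06358119026645627 [ 0.0754131  -0.01077634 -0.48996483]
```

>>> move_arm(dr=[[0, 0, 0], [0, 0, 0], [0, 0, 0], [0, 0, 0], [0, 0, 0], [0, 0, 0], [0, 0, 0], [0, 0, 0]], offset=[[-0.0145, -0.0045, 0], [-0.024, -0.0125, 0], [-0.03, -0.0235, 0], [-0.0305, -0.036, 0], [-0.026, -0.0475, 0], [-0.0165, -0.056, 0], [-0.0045, -0.06, 0], [0.0115, -0.0565, 0]], claw=[1, 1, 1, 1, 1, 1, 1, 1])

```text
t: 4.8
eef_pos: [0.4979, 0.0235, 0.063]
ee_rot: [[0.995, 0.098, -0.002], [0.098, -0.995, 0.001], [-0.002, -0.001, -1.0]]
wrist_force: [-1.9, 1.1, 0.5]
width: -0.0
grasp_force: 1.0
```

>>> move_arm(dr=[[0, 0, 0], [0, 0, 0], [0, 0, 0], [0, 0, 0], [0, 0, 0], [0, 0, 0], [0, 0, 0], [0, 0, 0]], offset=[[-0.003, -0.001, 0.0], [-0.003, -0.001, -0.03], [-0.003, -0.001, -0.047], [-0.007, 0.025, -0.047], [-0.0115, 0.0565, -0.047], [-0.0115, 0.0565, -0.047], [-0.0115, 0.0565, -0.02], [-0.0115, 0.0565, 0]], claw=[1, 1, 1, 1, 1, 1, 1, 1])

```text
t: 5.47
eef_pos: [0.4937, -0.0363, 0.0637]
ee_rot: [[0.995, 0.095, 0.003], [0.095, -0.995, -0.0], [0.003, 0.001, -1.0]]
wrist_force: [-0.6, 0.2, -0.4]
width: 0.0004
grasp_force: 0.0
```

```bash
python3 look.py; python3 pic.py p2
```

```text
5.4667 grater mm 3.3497116722884974 -31.35254807403927 z 0.06369590226416938 [-0.57546963  0.18891801 -0.42265143]
```

View pics/p2.png

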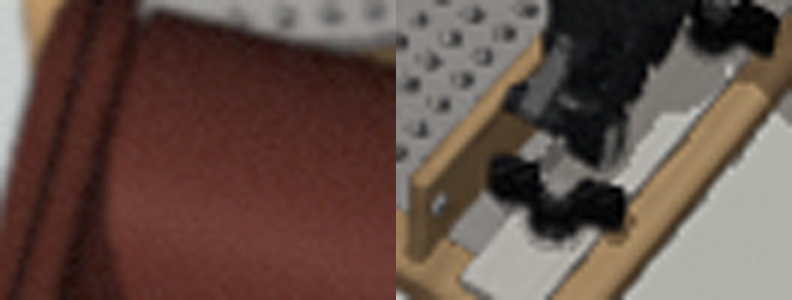

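>>> move_arm(dr=[[0, 0, 0], [0, 0, 0], [0, 0, 0], [0, 0, 0], [0, 0, 0]], offset=[[-0.0145, -0.0045, 0], [-0.024, -0.0125, 0], [-0.03, -0.0235, 0], [-0.0305, -0.03, 0], [-0.0305, -0.036, 0]], claw=[1, 1, 1, 1, 1])

```text
t: 5.98
eef_pos: [0.4594, -0.0024, 0.0643]
ee_rot: [[0.995, 0.097, 0.001], [0.097, -0.995, -0.0], [0.001, 0.001, -1.0]]
wrist_force: [-1.0, -1.5, 0.2]
width: -0.0002
grasp_force: 0.8
```

>>> move_arm(dr=[[0, 0, 0], [0, 0, 0], [0, 0, 0], [0, 0, 0]], offset=[[0.001, -0.004, 0], [0.0025, -0.008, 0], [0.0045, -0.0115, 0], [0.0045, -0.0115, 0]], claw=[1, 1, 1, 1])

```text
t: 6.32
eef_pos: [0.4626, 0.0096, 0.0632]
ee_rot: [[0.995, 0.097, -0.0], [0.097, -0.995, 0.001], [-0.0, -0.001, -1.0]]
wrist_force: [-1.0, 0.6, 0.4]
width: 0.0001
grasp_force: 0.2
```

```bash
python3 look.py
```

```text
6.3167 grater mm -23.227654248202704 17.267364214295323 z 0.06319558611041237 [-1.0427361   0.55706635  0.41487348]
```

>>> move_arm(dr=[[0, 0, 0], [0, 0, 0], [0, 0, 0], [0, 0, 0], [0, 0, 0]], offset=[[0.0023, -0.0025, 0], [0.0046, -0.005, 0], [0.007, -0.007, 0], [0.0095, -0.0085, 0], [0.0095, -0.0085, 0]], claw=[1, 1, 1, 1, 1])

```text
t: 6.73
eef_pos: [0.4712, 0.0185, 0.0631]
ee_rot: [[0.995, 0.097, -0.0], [0.097, -0.995, 0.0], [-0.0, -0.0, -1.0]]
wrist_force: [-1.0, -0.2, -0.7]
width: 0.0001
grasp_force: 0.5
```

>>> move_arm(dr=[[0, 0, 0], [0, 0, 0], [0, 0, 0], [0, 0, 0], [0, 0, 0]], offset=[[0.003, -0.0015, 0], [0.006, -0.0026, 0], [0.009, -0.0034, 0], [0.012, -0.0039, 0], [0.012, -0.0039, 0]], claw=[1, 1, 1, 1, 1])

```text
t: 7.15
eef_pos: [0.4833, 0.0234, 0.0634]
ee_rot: [[0.995, 0.097, 0.001], [0.097, -0.995, 0.0], [0.001, -0.0, -1.0]]
wrist_force: [-2.2, -0.1, 0.3]
width: 0.0004
grasp_force: 0.6
```

>>> move_arm(dr=[[0, 0, 0], [0, 0, 0], [0, 0, 0], [0, 0, 0], [0, 0, 0], [0, 0, 0]], offset=[[0.004, 0.0002, 0], [0.008, 0.0005, 0], [0.011, 0.0014, 0], [0.0135, 0.0024, 0], [0.016, 0.0035, 0], [0.016, 0.0035, 0]], claw=[1, 1, 1, 1, 1, 1])

```text
t: 7.65
eef_pos: [0.4997, 0.021, 0.0635]
ee_rot: [[0.995, 0.096, 0.001], [0.096, -0.995, -0.0], [0.001, 0.0, -1.0]]
wrist_force: [-1.9, 0.9, -0.3]
width: 0.0
grasp_force: 0.5
```

>>> move_arm(dr=[[0, 0, 0], [0, 0, 0], [0, 0, 0], [0, 0, 0], [0, 0, 0], [0, 0, 0], [0, 0, 0], [0, 0, 0]], offset=[[-0.003, -0.001, 0.0], [-0.003, -0.001, -0.03], [-0.003, -0.001, -0.047], [-0.007, 0.025, -0.047], [-0.0115, 0.0565, -0.047], [-0.0115, 0.0565, -0.047], [-0.0115, 0.0565, -0.02], [-0.0115, 0.0565, 0]], claw=[1, 1, 1, 1, 1, 1, 1, 1])

```text
t: 8.32
eef_pos: [0.494, -0.0369, 0.0637]
ee_rot: [[0.995, 0.095, 0.004], [0.095, -0.995, -0.001], [0.004, 0.001, -1.0]]
wrist_force: [-0.4, -0.4, 0.1]
width: 0.0002
grasp_force: 0.0
```

```bash
python3 look.py; python3 pic.py p3
```

```text
8.3167 grater mm 3.5495579522655025 -31.98117200741172 z 0.06366331524841905 [-0.39309591 -0.42581514  0.09802204]
```

View pics/p3.png

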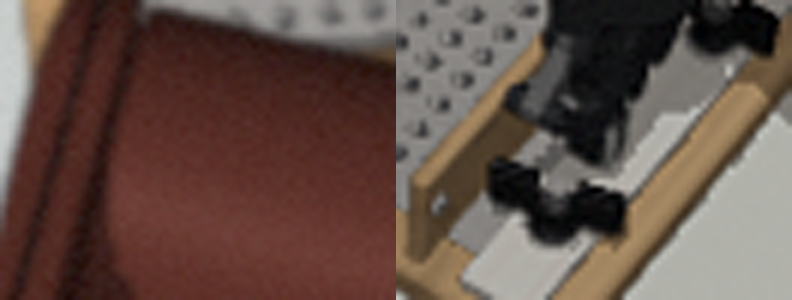

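>>> move_arm(dr=[[0, 0, 0], [0, 0, 0], [0, 0, 0], [0, 0, 0], [0, 0, 0], [0, 0, 0], [0, 0, 0]], offset=[[-0.006, -0.0015, 0], [-0.012, -0.0035, 0], [-0.014, -0.0045, 0], [-0.0165, -0.006, 0], [-0.0185, -0.007, 0], [-0.0205, -0.0085, 0], [-0.0205, -0.0085, 0]], claw=[1, 1, 1, 1, 1, 1, 1])

```text
t: 9.0
eef_pos: [0.4721, -0.0296, 0.0639]
ee_rot: [[0.995, 0.097, 0.002], [0.097, -0.995, -0.0], [0.002, 0.001, -1.0]]
wrist_force: [0.8, -0.4, 0.8]
width: 0.0
grasp_force: 0.5
```

>>> move_arm(dr=[[0, 0, 0], [0, 0, 0], [0, 0, 0], [0, 0, 0]], offset=[[-0.0018, -0.002, 0], [-0.0036, -0.004, 0], [-0.005, -0.006, 0], [-0.005, -0.006, 0]], claw=[1, 1, 1, 1])

```text
t: 9.33
eef_pos: [0.466, -0.0239, 0.0634]
ee_rot: [[0.995, 0.097, 0.0], [0.097, -0.995, -0.0], [0.0, 0.0, -1.0]]
wrist_force: [0.8, -1.5, 2.3]
width: -0.0002
grasp_force: 0.7
```

```bash
python3 look.py
```

```text
9.3333 grater mm -23.062712636407447 -16.403235892544085 z 0.06337037888650665 [ 0.82096813 -1.47821445  2.25171689]
```

>>> move_arm(dr=[[0, 0, 0], [0, 0, 0], [0, 0, 0], [0, 0, 0]], offset=[[-0.0015, -0.002, 0], [-0.003, -0.004, 0], [-0.0038, -0.006, 0], [-0.0038, -0.006, 0]], claw=[1, 1, 1, 1])

```text
t: 9.67
eef_pos: [0.4646, -0.022, 0.0646]
ee_rot: [[0.995, 0.097, 0.007], [0.098, -0.995, -0.007], [0.006, 0.008, -1.0]]
wrist_force: [5.9, -15.4, -3.3]
width: -0.0
grasp_force: 7.0
```

>>> move_arm(dr=[[0, 0, 0], [0, 0, 0], [0, 0, 0], [0, 0, 0]], offset=[[-0.0005, -0.002, 0], [-0.001, -0.004, 0], [-0.0015, -0.006, 0], [-0.0015, -0.006, 0]], claw=[1, 1, 1, 1])

```text
t: 10.0
eef_pos: [0.4637, -0.0191, 0.0655]
ee_rot: [[0.995, 0.098, 0.009], [0.098, -0.995, -0.012], [0.007, 0.013, -1.0]]
wrist_force: [7.3, -27.5, -1.9]
width: -0.0001
grasp_force: 13.5
```

```bash
python3 look.py
```

```text
10.0 grater mm -24.94444409915645 -11.321681602898726 z 0.06554440738923785 [  7.27086208 -27.49920432  -1.93600104]
```

The arm stalls at 28 N after about 8.2 rad, which fits the hard stop. I'll back off, lift clear and check the height.

>>> move_arm(dr=[[0, 0, 0], [0, 0, 0], [0, 0, 0], [0, 0, 0], [0, 0, 0], [0, 0, 0], [0, 0, 0], [0, 0, 0]], offset=[[0, 0.008, 0], [0, 0.018, 0], [0, 0.024, -0.025], [0, 0.024, -0.06], [0, 0.024, -0.095], [0, 0.024, -0.13], [0, 0.015, -0.165], [0, 0.015, -0.165]], claw=[1, 1, 1, 1, 1, 1, 1, 1])

```text
t: 10.67
eef_pos: [0.464, -0.0274, 0.2354]
ee_rot: [[0.995, 0.097, 0.01], [0.097, -0.995, -0.001], [0.009, 0.002, -1.0]]
wrist_force: [1.9, 0.2, 1.1]
width: -0.0002
grasp_force: 0.0
```

```bash
python3 look.py
python3 - <<'E'
from cell import manip
import cv2,numpy as np
from h import *
c=manip.capture('wrist'); np.savez('w2.npz',**c);im=c['color'][:,:,::-1];s=manip.capture('scene')['color'][:,:,::-1]
u,v=proj(c,[.4872,-.005,.071]).astype(int);u2=int(proj(c,[.5007,-.1345,.071])[0]);print(u,u2,v,c['T'][:3,3])
z=lambda i,x,y,f:cv2.resize(i[y:y+300//f,x:x+400//f],None,fx=f,fy=f,interpolation=2)
cv2.imwrite('pics/crop3.png',np.vstack([np.hstack([z(im,u-50,v-37,4),z(im,u2-50,v-37,4)]),np.hstack([z(s,330,195,8),z(s,358,170,8)])]))
E
```

```text
10.6667 grater mm -25.34913395502346 -19.630712950423977 z 0.2353817271390363 [1.94909444 0.21782554 1.09603362]
298 429 157 [ 0.53069075 -0.02033046  0.37883432]
```

View pics/crop3.png

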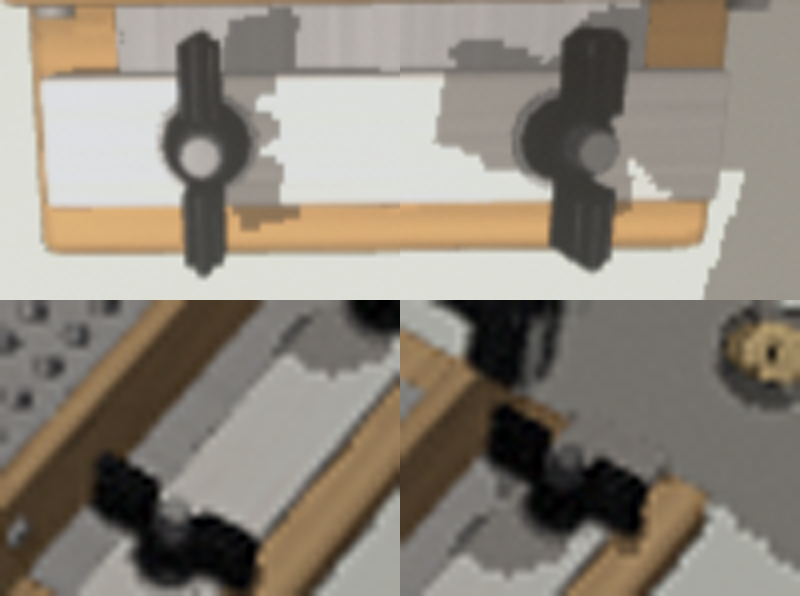

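Both nuts now look the same: wings lined up with the grater's x, sitting low with the stud showing. The left nut is home and the robot is clear, so I'm handing in.

```bash
python3 -c "
from cell import manip
print(manip.job_done())"
```

```text
the job is handed in; nothing more can be done
None
```

The loose (left) wing nut is pushed home against its stop (about 8.2 rad by my estimate), the right nut and everything else were left untouched, and the job is handed in with the arm clear; no verdict came back.

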